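# Work the seized jug punch out of its stand

## Task

The jug punch with the straight wooden T-bar (not the one with the round knob) is seized in its sprung steel stand, and a straight pull would only lift the stand off the counter. Grip the T-bar and work the punch free by twisting it a good 20 degrees anticlockwise (seen from above) from where it starts, then as far clockwise past where it started, and so on to and fro while drawing it up a little with each twist, with the stand staying down on the counter. Then set it down inside the half-open drawer without dropping it, and let go.

Things in the scene. Friction and masses are not known exactly. Their poses are not given: they have to be found in the camera images.
- bar_mid (a point): Centre of the wooden T-bar of the seized punch, where it is gripped. Bar 90 mm long (x), 14 mm thick (y, grip across this), 24 mm tall (z up). A 12 mm neck leads down to a steel shank 28 mm across, its top 39 mm and its foot 74 mm below this point. About 0.25 kg. Raised 25 mm it is out of the jaws. The round-knobbed punch (42 mm knob) in a like stand is another one.
- bar_end (a point): The middle of one end of that same T-bar, 45 mm from its centre along the bar's +x; at the start it is the end farther from the robot.
- stand: Dark steel stand: plate 150 (x) x 110 (y) x 10 mm, origin under its centre, z up; bar starts along its x within 3 deg. Four sprung jaws up to 24 mm above the plate hold the shank by friction: about 20 to 27 N to a straight pull, far less while it turns (up to 0.4 N m; swings of 25 deg each side with 4 mm rise per swing work). Stand 1.26 kg, cannot slide or turn but can lift off.
- drawer_mid (a point): Point on the drawer's floor, in the middle of its open part; x points into the cabinet, z up. Inside, the drawer is 204 mm wide (y) and lies open from 67 mm before this point (front wall) to 50 mm or more behind it (cabinet front). Its walls rise 56 mm above the floor, the cabinet top 78 mm. The floor is 22 mm above the counter.
Mind the look-alikes: they are no part of the job. Of the things like the part that bears bar_mid, leave any that is black or white; of the rest the larger one is meant.

How it is judged:
By the outcome, as a careful person would: the job done as asked, in the order asked, and still so for the second after the job is handed in, with the robot touching nothing.
It also fails if it takes over 54 s, if anything falls off the work surface, if the arm or the gripper's body presses on something with over 40 N, if the wrist force passes 120 N, or if a joint passes its speed limit or range.

## Robot

A 6-joint arm with a two-finger parallel gripper is mounted at the origin on the work surface. World frame = base frame: x ahead of the robot, y to its left, z up, the work surface at z = 0. Lengths are in m, angles in rad, forces in N, time in s.
With the tool pointing down it reaches from about 0.35 to 0.975 m from the base axis. Payload 4.9 kg.
Tool frame: the origin (TCP) lies at the very end of the fingers, on their centre line; the grasp point (between the pads) lies 19 mm behind it; x points along the fingers, z is the direction in which the jaws open and shut, and the axes are right-handed (so a half turn about x gives the same grasp; the last joint's range is limited). The gripper opens to 85 mm and grips with 20 to 120 N. Pads are 22 mm wide; open, the fingers measure 114 mm over their backs; the gripper's body (76 mm by 85 mm) begins 54 mm behind the grasp point. The pads swing forward as they close: fully open they stand 13 mm farther back than shut.
Start: joints at [0.993, 0.053, 1.613, -0, 1.476, -0.119], TCP at [0.277, 0.56, 0.231] pointing down, gripper open.
Joint ranges: [-3.01, 3.01], [-1.01, 2.22], [0.06, 2.58], [-1.02, 4.17], [0.09, 2.62], [-3.14, 3.14]. Speed limits (rad/s): [2.57, 2.57, 3.14, 3.14, 3.14, 3.14].

## Interface

Orientations are given as a unit quaternion [w, x, y, z].
In Python, from plant import manip, viewer gives the robot as it stands.
- The arm moves only by the shell command python3 -m inch 'ROWS'. ROWS is JSON, a list of rows, each an object with "fingers": the opening, from -1 (shut) to 1 (fully open), so that 0 is half open; "delta_pos": the shift along the tool's x, y, z in cm, a list of three; "twist": the turn, a rotation vector about the tool's x, y, z in degrees, a list of three. A call has 1 to 5 rows; each row shifts and turns the commanded pose from where the row before left it, along the tool's axes as they then stand; what a row does not reach is not made up. A row lasts 1/8 s, in which the tool goes at most 62.5 mm and 10.7 degrees, less where a joint would pass 70% of its speed; a pose out of reach is approached as far as the arm can. A call is refused whole if a number of a shift passes 6.25 or a number of a turn 10.7, either way. A call with a gripper value outside its range is refused whole. The fingers move at their own pace and stop on an object; the grip force is fixed at half the most. Time passes only in rows, so rows that do not move let the fingers close. It gives the time, the measured TCP pose, the force and the opening at its end, in the units of the state.
- manip.state(): the state, without advancing time (a new reading comes with each control period).
- viewer.grab_frame(name): name is "side" or "top" or "wrist"; returns a dict with "pixels" (420x560x3 uint8, blue, green, red), "range_z" (420x560 float32, m along the optical axis (not along the pixel's ray), 0 where there is no reading), "K" (3x3 intrinsics, pixels), "pose" (4x4, takes a point from camera to world coordinates). Camera axes: x right, y down, z forward; pixel columns grow to the right and rows downward; lengths in m; the calibration is good to about 2 mm. A picture is of the moment at which its call begins.
- manip.job_done(): hands the job in, once; it reports no verdict.
The state is a dict: "time": time; "joint_pos": joint angles; "joint_vel": joint speeds; "joint_efforts": joint torques, N m; "tool_pos": TCP position; "tool_rot": TCP orientation; "contact_force": force on the tool from outside, world axes, zero at the start; "ft_torque": the same for the moment, N m; "gripper_width": opening from 0.0 (shut) to 1.0 (fully open).
Only numpy, scipy, OpenCV 4.12 (cv2) and the standard library are available. Lean on these libraries where they do the work, as an engineer would, in place of code of your own. Each camera call takes 0.05 s, during which the arm holds its last target.

## Working session

There is one attempt and no reset: what is moved stays moved. The work goes in short steps, Python scripts to look and compute and a shell command to move; the robot and the scene stay as the last step left them, time stands still between calls to the robot, and variables do not carry over. Pictures are saved under pics/ and viewed, and the job is handed in when it is done.

```bash
mkdir -p pics; ls; python3 - <<'E'
from plant import manip, viewer
import cv2,numpy as np
print(manip.state())
for n in("side","top","wrist"):
    f=viewer.grab_frame(n); cv2.imwrite(f"pics/{n}0.png",f["pixels"]); np.savez(f"pics/{n}0.npz",**f)
    print(n,f["K"].tolist(),f["pose"].round(3).tolist())
E
```

```text
pics
{'time': 0.0, 'joint_pos': array([ 9.92970586e-01,  5.33709612e-02,  1.61430258e+00,  8.73499734e-06,
        1.47598608e+00, -1.19015950e-01]), 'joint_vel': array([-0.00059615,  0.00014764, -0.00107899, -0.00093364,  0.001005  ,
       -0.00114537]), 'joint_efforts': array([ 1.59395226e-03, -3.93659127e+01, -3.70189834e+01,  5.65739276e-05,
        6.71503163e-03, -5.53190986e-07]), 'tool_pos': array([0.27646464, 0.55983418, 0.23004914]), 'tool_rot': array([ 0.59993639, -0.37350796,  0.60126322,  0.37289499]), 'contact_force': array([ 0.21435348, -0.2541822 , -0.03374076]), 'ft_torque': array([-0.00983154, -0.04277462,  0.01612193]), 'gripper_width': 1.0028186131455987}
side [[395.87920140778016, 0.0, 281.3821274353435], [0.0, 395.87920140778016, 209.53615782603418], [0.0, 0.0, 1.0]] [[0.988, -0.099, 0.115, 0.504], [-0.152, -0.584, 0.797, -0.593], [-0.012, -0.805, -0.593, 0.516], [0.0, 0.0, 0.0, 1.0]]
top [[418.4770826935172, 0.0, 278.7675908491896], [0.0, 418.4770826935172, 213.40117512548036], [0.0, 0.0, 1.0]] [[0.013, -0.997, 0.08, 0.492], [-1.0, -0.012, 0.019, 0.003], [-0.018, -0.081, -0.997, 1.138], [0.0, 0.0, 0.0, 1.0]]
wrist [[338.4349806975756, 0.0, 279.70911126895686], [0.0, 338.4349806975756, 207.15293431308854], [0.0, 0.0, 1.0]] [[0.443, 0.858, 0.26, 0.209], [0.897, -0.423, -0.131, 0.593], [-0.002, 0.291, -0.957, 0.373], [0.0, 0.0, 0.0, 1.0]]
```

View pics/top0.png

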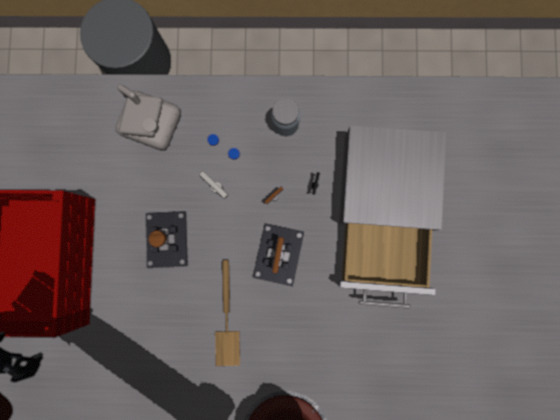

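View pics/side0.png

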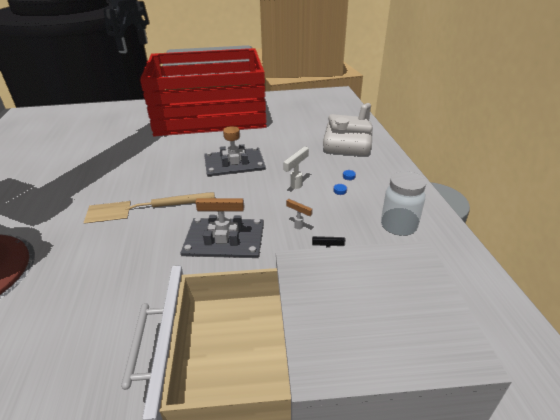

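The candidates in the top view are:
- the T-bar in a stand at (279,255)
- the round-knob punch in a stand at (157,239)
- a loose small brown T-bar at (272,195), a white one at (213,185) and a black one at (314,183)

The brown T-bar in the stand at (279,255) fits: it's the larger brown one and it's seized in a stand. I'll confirm that in a crop and measure it.

```bash
cat > h.py <<'E'
import numpy as np,cv2
from scipy.spatial.transform import Rotation as R
def load(n): return dict(np.load(f"pics/{n}.npz"))
def grab(n,tag):
    from plant import viewer
    f=viewer.grab_frame(n); cv2.imwrite(f"pics/{tag}.png",f["pixels"]); np.savez(f"pics/{tag}.npz",**f); return f
def cloud(f):
    z=f["range_z"];h,w=z.shape;u,v=np.meshgrid(np.arange(w),np.arange(h));K=f["K"]
    p=np.stack([(u-K[0,2])/K[0,0]*z,(v-K[1,2])/K[1,1]*z,z],-1)
    return p@f["pose"][:3,:3].T+f["pose"][:3,3]
def crop(f,x0,y0,x1,y1,s,name): cv2.imwrite(f"pics/{name}.png",cv2.resize(f["pixels"][y0:y1,x0:x1],None,fx=s,fy=s,interpolation=cv2.INTER_CUBIC))
E
python3 - <<'E'
from h import *
t=load("top0");s=load("side0")
a=cv2.resize(t["pixels"][165:300,190:330],None,fx=2.8,fy=2.8,interpolation=2)
b=cv2.resize(s["pixels"][140:275,170:310],None,fx=2.8,fy=2.8,interpolation=2)
cv2.imwrite("pics/crop0.png",np.hstack([a,b]))
for n,f,box in(("top",t,(240,210,315,300)),("side",s,(175,185,275,265))):
    P=cloud(f);x0,y0,x1,y1=box
    m=np.zeros(P.shape[:2],bool);m[y0:y1,x0:x1]=1;m&=f["range_z"]>0
    hsv=cv2.cvtColor(f["pixels"],cv2.COLOR_BGR2HSV)
    Z=P[...,2]
    print(n,np.histogram(Z[m],bins=np.arange(-.01,.15,.01)))
    br=m&(hsv[...,1]>100)&(Z>.06)
    q=P[br];top=q[q[:,2]>np.percentile(q[:,2],95)-.006]
    r=cv2.minAreaRect((top[:,:2]*1000).astype(np.float32));print("bar",len(q),np.percentile(q[:,2],[2,50,95]),r,"mean",q.mean(0),top.mean(0))
    pl=m&(Z>.005)&(Z<.0145); 
    print("plate",cv2.minAreaRect((P[pl][:,:2]*1000).astype(np.float32)))
E
```

```text
top (array([1457, 3594, 1162,    9,  255,   40,    0,    0,    0,    1,  196,
          7,    0,    0,    0]), array([-0.01,  0.  ,  0.01,  0.02,  0.03,  0.04,  0.05,  0.06,  0.07,
        0.08,  0.09,  0.1 ,  0.11,  0.12,  0.13,  0.14]))
bar 189 [0.09259276 0.09661652 0.09961019] ((473.26434326171875, 25.516639709472656), (13.773724555969238, 88.10926818847656), 80.20978546142578) mean [0.47343939 0.02563515 0.09655474] [0.47324584 0.02556099 0.0968807 ]
plate ((473.2197265625, 27.612640380859375), (238.67764282226562, 201.00515747070312), 1.2050775289535522)
side (array([3029, 2539,  899,  201,  482,   97,   28,   26,  157,  207,  293,
          0,    0,    0,    0]), array([-0.01,  0.  ,  0.01,  0.02,  0.03,  0.04,  0.05,  0.06,  0.07,
        0.08,  0.09,  0.1 ,  0.11,  0.12,  0.13,  0.14]))
bar 575 [0.0749926  0.08880923 0.09598669] ((475.0596008300781, 21.87100601196289), (14.281595230102539, 87.91724395751953), 78.15834045410156) mean [0.47410768 0.01906295 0.08762372] [0.47332165 0.02099982 0.09405041]
plate ((457.20086669921875, 65.90734100341797), (188.1199188232422, 203.4218292236328), 78.12965393066406)
```

View pics/crop0.png

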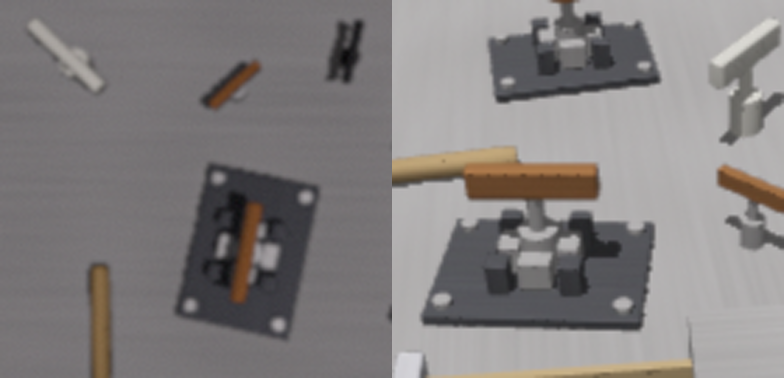

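The crop confirms it: the large brown straight T-bar with a steel shank, held in the four jaws. The small brown T-bar lies loose outside any stand. Next I'll measure the drawer, the obstacles and the tool axes.

```bash
python3 - <<'E'
from h import *
import json
t=load("top0");P=cloud(t);s=load("side0");Q=cloud(s)
for nm,(x0,y0,x1,y1) in dict(basket=(0,185,98,340),mug=(268,95,302,135)).items():
    q=P[y0:y1,x0:x1].reshape(-1,3);q=q[q[:,2]>.03];print(nm,q.min(0),q.max(0))
for n,c in(("top",P),("side",Q)):
    for nm,lo,hi in(("floor",.015,.03),("rim",.07,.086),("cab",.092,.108)):
        m=(c[...,2]>lo)&(c[...,2]<hi)&(c[...,1]<-.09)&(c[...,1]>-.5)&(c[...,0]>.3)&(c[...,0]<.85)
        q=c[m];
        if len(q)<20: print(n,nm,len(q));continue
        print(n,nm,len(q),np.median(q[:,2]),np.percentile(q[:,:2],[1,99],0).round(3).tolist(),cv2.minAreaRect((q[:,:2]*1000).astype(np.float32)))
# print corners in top view
for u,v in[(350,225),(349,278),(426,228),(424,282),(345,285),(434,290),(343,227),(442,228)]: print((u,v),P[v,u].round(3))
# bar/stand direction: dark plate mask
hsv=cv2.cvtColor(t["pixels"],cv2.COLOR_BGR2HSV)
m=((hsv[...,2]<85)).astype(np.uint8);m[:220]=0;m[290:]=0;m[:,:250]=0;m[:,306:]=0
k=P[m>0];print("plate",cv2.minAreaRect((k[k[:,2]<.02][:,:2]*1000).astype(np.float32)))
from plant import manip
st=manip.state();print(R.from_quat(np.roll(st["tool_rot"],-1)).as_matrix().round(3))
E
```

```text
basket [0.27805028 0.00326843 0.03002097] [0.61871456 0.77269069 1.13788264]
mug [ 0.49159094 -0.02650836  0.03030344] [0.86678035 0.04798602 1.13788264]
top floor 4119 0.022842298747203893 [[0.408, -0.351], [0.638, -0.145]] ((597.095458984375, -248.66015625), (220.8219451904297, 397.7384338378906), 87.67002868652344)
top rim 782 0.07838579958027614 [[0.351, -0.36], [0.766, -0.133]] ((571.513427734375, -254.2126007080078), (233.7716064453125, 442.42767333984375), 87.3736801147461)
top cab 9465 0.10074542205618431 [[0.548, -0.383], [0.792, -0.144]] ((592.279296875, -259.80181884765625), (241.5704345703125, 404.0684509277344), 86.4620590209961)
side floor 10815 0.021535593425170807 [[0.41, -0.392], [0.76, -0.152]] ((603.7466430664062, -266.29730224609375), (191.26559448242188, 415.2454833984375), 77.30669403076172)
side rim 4557 0.0773530275722471 [[0.39, -0.393], [0.78, -0.146]] ((592.6217651367188, -265.9937744140625), (232.63035583496094, 411.8818054199219), 84.92424774169922)
side cab 28732 0.0995125051526303 [[0.55, -0.39], [0.792, -0.15]] ((673.3704223632812, -265.9859313964844), (242.7953338623047, 246.19944763183594), 86.14024353027344)
(350, 225) [ 0.55  -0.157  0.079]
(349, 278) [ 0.414 -0.161  0.033]
(426, 228) [ 0.544 -0.342  0.097]
(424, 282) [ 0.408 -0.347  0.059]
(345, 285) [ 0.401 -0.143  0.089]
(434, 290) [ 0.391 -0.363  0.085]
(343, 227) [ 0.548 -0.15   0.001]
(442, 228) [ 0.549 -0.416  0.   ]
plate ((473.4894714355469, 26.236473083496094), (112.00929260253906, 150.75845336914062), 78.4527816772461)
[[-0.001 -0.897  0.443]
 [-0.001  0.443  0.897]
 [-1.     0.    -0.002]]
```

```bash
cat >> h.py <<'E'
def need(x,y,z,zang=None):
    from plant import manip
    st=manip.state();M=R.from_quat(np.roll(st["tool_rot"],-1)).as_matrix()
    d=M.T@(np.array([x,y,z])-st["tool_pos"])*100
    ta=np.degrees(np.arctan2(M[1,2],M[0,2]))
    print("t",round(st["time"],2),"tcp",st["tool_pos"].round(4),"tilt x",M[:,0].round(3),"zang",ta.round(2),"need cm",d.round(2), "twist x", None if zang is None else round(-(zang-ta),2),"F",st["contact_force"].round(1),"T",st["ft_torque"].round(2),"w",round(st["gripper_width"],3),"j",st["joint_pos"].round(2))
E
python3 - <<'E'
from h import *
t=load("top0");P=cloud(t);v=t["range_z"]>0
q=P[185:340,0:98][v[185:340,0:98]];print(np.percentile(q[:,2],[50,95,99.5]))
q=q[q[:,2]>.04];print(np.percentile(q,[1,99],0))
need(.4735,.0245,.18,79)
E
```

```text
[0.01109194 0.17031814 0.1741354 ]
[[0.28031379 0.52921113 0.04143122]
 [0.61740229 0.71748627 0.17456005]]
t 0.15 tcp [0.2765 0.5599 0.2303] tilt x [-0.001 -0.001 -1.   ] zang 63.71 need cm [  5.09 -41.38 -39.27] twist x -15.29 F [ 0.  -0.2 -0.5] T [-0.04 -0.01 -0.03] w 0.998 j [ 0.99  0.05  1.61 -0.    1.48 -0.12]
```

```bash
python3 -m inch '[{"fingers":1,"delta_pos":[0,-4.1,-3.9],"twist":[0,0,0]},{"fingers":1,"delta_pos":[0,-4.1,-3.9],"twist":[0,0,0]},{"fingers":1,"delta_pos":[0,-4.1,-3.9],"twist":[0,0,0]},{"fingers":1,"delta_pos":[0,-4.1,-3.9],"twist":[0,0,0]},{"fingers":1,"delta_pos":[0,-4.1,-3.9],"twist":[0,0,0]}]'
python3 -m inch '[{"fingers":1,"delta_pos":[0,-4.1,-3.9],"twist":[0,0,0]},{"fingers":1,"delta_pos":[0,-4.1,-3.9],"twist":[0,0,0]},{"fingers":1,"delta_pos":[0,-4.1,-3.9],"twist":[0,0,0]},{"fingers":1,"delta_pos":[0,-4.1,-3.9],"twist":[-7.6,0,0]},{"fingers":1,"delta_pos":[0,-2,-2],"twist":[-7.7,0,0]}]'
python3 -m inch '[{"fingers":1,"delta_pos":[0,0,0],"twist":[0,0,0]},{"fingers":1,"delta_pos":[0,0,0],"twist":[0,0,0]}]'
python3 - <<'E'
from h import *
f=grab("wrist","wrist1");need(.4735,.0245,.18,79)
P=cloud(f);hsv=cv2.cvtColor(f["pixels"],cv2.COLOR_BGR2HSV)
m=(P[...,2]>.088)&(P[...,2]<.105)&(abs(P[...,0]-.473)<.07)&(abs(P[...,1]-.025)<.05)&(hsv[...,1]>90)
q=P[m];print(len(q),q.mean(0),cv2.minAreaRect((q[:,:2]*1000).astype(np.float32)))
E
```

```text
time: 0.78
tool_pos: [0.3744, 0.293, 0.231]
tool_rot: [0.601, -0.373, 0.601, 0.373]
contact_force: [1.3, 0.1, 0.0]
gripper_width: 0.997
time: 1.4
tool_pos: [0.465, 0.0544, 0.2311]
tool_rot: [0.545, -0.45, 0.545, 0.45]
contact_force: [0.0, 0.9, 0.4]
gripper_width: 1.004
time: 1.65
tool_pos: [0.4643, 0.0575, 0.231]
tool_rot: [0.546, -0.449, 0.546, 0.45]
contact_force: [0.2, -0.5, 0.4]
gripper_width: 1.0
t 1.7 tcp [0.4643 0.0578 0.2311] tilt x [-0.  0. -1.] zang 79.01 need cm [ 5.11 -1.54 -3.09] twist x 0.01 F [-1.5  0.4  0.5] T [ 0.01 -0.06  0.07] w 0.995 j [-0.04 -0.34  1.97  0.    1.52 -1.41]
1596 [0.47048749 0.02555296 0.09567149] ((472.6506042480469, 24.671688079833984), (13.872776985168457, 88.45938873291016), 80.23320007324219)
```

View pics/wrist1.png

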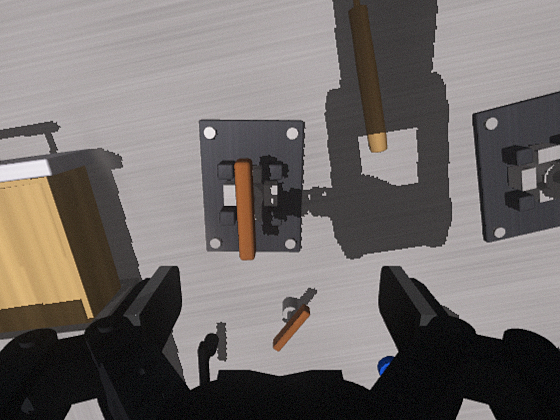

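The wrist view shows the bar at (245,210), between the fingers. Its centre measures (472.7, 24.7) mm at about -9.8°, which agrees with the top view. Moving over it and down.

```bash
python3 -m inch '[{"fingers":1,"delta_pos":[2,-1.5,-3.1],"twist":[-0.9,0,0]},{"fingers":1,"delta_pos":[3,0,0],"twist":[0,0,0]},{"fingers":1,"delta_pos":[3,0,0],"twist":[0,0,0]},{"fingers":1,"delta_pos":[1,0,0],"twist":[0,0,0]},{"fingers":1,"delta_pos":[0,0,0],"twist":[0,0,0]}]'
python3 - <<'E'
from h import *
need(.473,.0245,.0665,80)
E
```

```text
time: 2.33
tool_pos: [0.4731, 0.0244, 0.1411]
tool_rot: [0.542, -0.454, 0.542, 0.455]
contact_force: [-0.6, -0.4, 0.3]
gripper_width: 0.999
t 2.33 tcp [0.4731 0.0244 0.1411] tilt x [-0.001  0.    -1.   ] zang 79.97 need cm [7.46 0.01 0.01] twist x -0.03 F [-0.6 -0.4  0.3] T [-0.01 -0.04  0.03] w 0.999 j [-0.11 -0.25  2.05  0.    1.34 -1.5 ]
```

```bash
python3 -m inch '[{"fingers":1,"delta_pos":[3,0,0],"twist":[0,0,0]},{"fingers":1,"delta_pos":[3,0,0],"twist":[0,0,0]},{"fingers":1,"delta_pos":[1.4,0,0],"twist":[0,0,0]},{"fingers":1,"delta_pos":[0,0,0],"twist":[0,0,0]},{"fingers":-0.3,"delta_pos":[0,0,0],"twist":[0,0,0]}]'
python3 -m inch '[{"fingers":-0.3,"delta_pos":[0,0,0],"twist":[0,0,0]},{"fingers":-1,"delta_pos":[0,0,0],"twist":[0,0,0]},{"fingers":-1,"delta_pos":[0,0,0],"twist":[0,0,0]},{"fingers":-1,"delta_pos":[0,0,0],"twist":[0,0,0]},{"fingers":-1,"delta_pos":[0,0,0],"twist":[0,0,0]}]'
python3 - <<'E'
from h import *
need(.473,.0245,.0665,80)
f=grab("side","side2");crop(f,150,120,310,280,4,"side2c")
f=grab("wrist","wrist2")
E
```

```text
time: 2.95
tool_pos: [0.4748, 0.0235, 0.069]
tool_rot: [0.543, -0.455, 0.541, 0.453]
contact_force: [-0.5, 0.0, -0.1]
gripper_width: 0.817
time: 3.58
tool_pos: [0.4739, 0.0238, 0.0679]
tool_rot: [0.542, -0.454, 0.542, 0.454]
contact_force: [-1.2, 1.8, 4.5]
gripper_width: 0.15
t 3.58 tcp [0.4739 0.0238 0.0679] tilt x [ 0.001  0.001 -1.   ] zang 79.91 need cm [0.14 0.1  0.05] twist x -0.09 F [-1.2  1.8  4.5] T [0.47 0.18 0.05] w 0.15 j [-0.11 -0.15  2.1   0.    1.2  -1.5 ]
```

View pics/side2c.png

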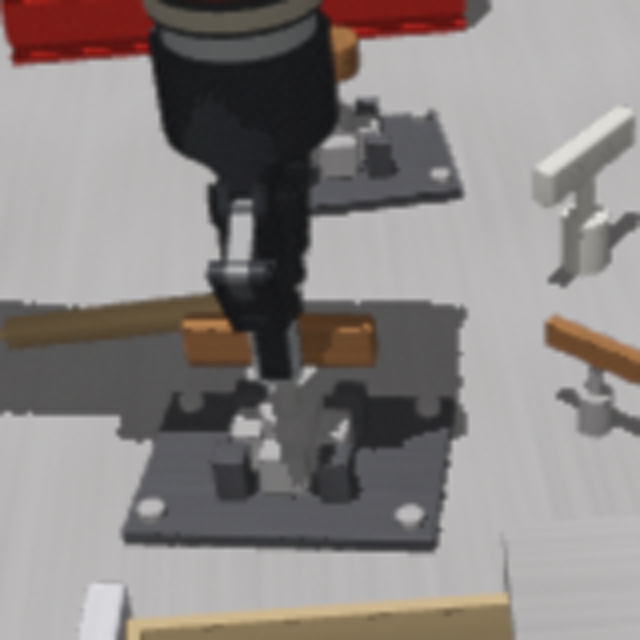

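View pics/wrist2.png

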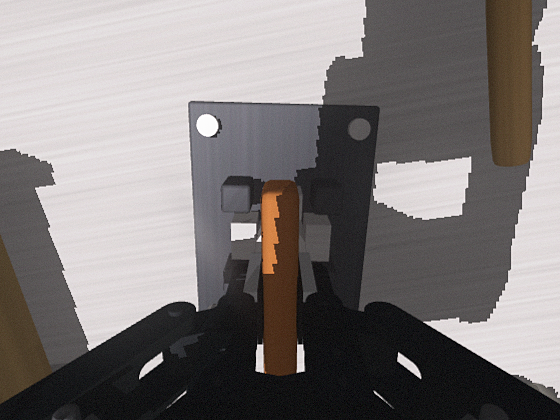

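The bar is gripped, with the opening at 0.15 (about 13 mm) and the pads on mid-bar. First swing anticlockwise, which is a negative twist about tool x because tool x points down.

```bash
python3 -m inch '[{"fingers":-1,"delta_pos":[0,0,0],"twist":[-7,0,0]},{"fingers":-1,"delta_pos":[-0.1,0,0],"twist":[-7,0,0]},{"fingers":-1,"delta_pos":[-0.1,0,0],"twist":[-7,0,0]},{"fingers":-1,"delta_pos":[-0.1,0,0],"twist":[-7,0,0]},{"fingers":-1,"delta_pos":[0,0,0],"twist":[0,0,0]}]'
python3 - <<'E'
from h import *
need(.473,.0245,.0665,80)
f=grab("top","top3");P=cloud(f);hsv=cv2.cvtColor(f["pixels"],cv2.COLOR_BGR2HSV)
f=grab("wrist","wrist3")
E
```

```text
time: 4.3
tool_pos: [0.4728, 0.0239, 0.0685]
tool_rot: [0.417, -0.571, 0.416, 0.572]
contact_force: [3.7, 1.5, -10.1]
gripper_width: 0.156
t 4.3 tcp [0.4728 0.0239 0.0685] tilt x [-0.001  0.001 -1.   ] zang 107.83 need cm [ 0.2  -0.04  0.05] twist x 27.83 F [  3.7   1.5 -10.1] T [ 0.47 -0.93  0.11] w 0.156 j [-0.11 -0.15  2.1   0.    1.2  -1.99]
```

View pics/wrist3.png

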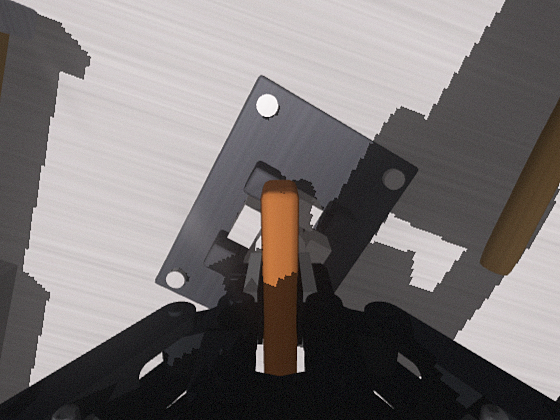

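The wrist view shows the bar still aligned in the pads and the stand turned relative to the tool, so it really has turned about 28°. The pull is 10 N, and the stand only lifts above about 15 N, so I'll keep the draw gentle. Swinging clockwise to the other side.

```bash
python3 -m inch '[{"fingers":-1,"delta_pos":[0,0,0],"twist":[9,0,0]},{"fingers":-1,"delta_pos":[0,0,0],"twist":[9,0,0]},{"fingers":-1,"delta_pos":[-0.1,0,0],"twist":[9,0,0]}]'
python3 -m inch '[{"fingers":-1,"delta_pos":[-0.1,0,0],"twist":[9,0,0]},{"fingers":-1,"delta_pos":[-0.1,0,0],"twist":[9,0,0]},{"fingers":-1,"delta_pos":[0,0,0],"twist":[10,0,0]}]'
python3 -m inch '[{"fingers":-1,"delta_pos":[0,0,0],"twist":[0,0,0]}]'
python3 - <<'E'
from h import *
need(.473,.0245,.0665,80)
f=grab("side","side4");crop(f,150,120,310,280,4,"side4c")
E
```

```text
time: 4.78
tool_pos: [0.4727, 0.0235, 0.07]
tool_rot: [0.539, -0.457, 0.54, 0.457]
contact_force: [2.9, 1.0, -9.9]
gripper_width: 0.158
time: 5.15
tool_pos: [0.4729, 0.0235, 0.0722]
tool_rot: [0.634, -0.313, 0.635, 0.313]
contact_force: [2.8, 1.3, -6.2]
gripper_width: 0.152
time: 5.28
tool_pos: [0.4729, 0.0235, 0.0723]
tool_rot: [0.633, -0.315, 0.633, 0.315]
contact_force: [4.0, 1.0, -9.8]
gripper_width: 0.151
t 5.28 tcp [0.4729 0.0235 0.0723] tilt x [-0.001 -0.    -1.   ] zang 52.93 need cm [0.58 0.05 0.08] twist x -27.07 F [ 4.   1.  -9.8] T [ 0.11 -0.73 -0.15] w 0.151 j [-0.11 -0.16  2.1  -0.    1.21 -1.03]
```

View pics/side4c.png

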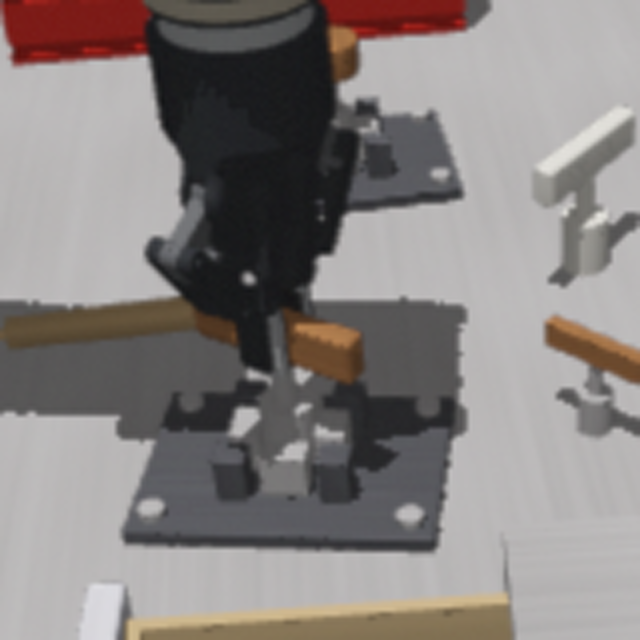

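The stand hasn't moved (its corners are the same in the crop) and the bar is 27° clockwise of its start. It has risen 4.4 mm so far. Continuing.

```bash
python3 -m inch '[{"fingers":-1,"delta_pos":[0,0,0],"twist":[-9,0,0]},{"fingers":-1,"delta_pos":[-0.1,0,0],"twist":[-9,0,0]},{"fingers":-1,"delta_pos":[-0.1,0,0],"twist":[-9,0,0]}]'
python3 -m inch '[{"fingers":-1,"delta_pos":[-0.1,0,0],"twist":[-9,0,0]},{"fingers":-1,"delta_pos":[-0.1,0,0],"twist":[-9,0,0]},{"fingers":-1,"delta_pos":[0,0,0],"twist":[-10,0,0]}]'
python3 -m inch '[{"fingers":-1,"delta_pos":[0,0,0],"twist":[9,0,0]},{"fingers":-1,"delta_pos":[-0.1,0,0],"twist":[9,0,0]},{"fingers":-1,"delta_pos":[-0.1,0,0],"twist":[9,0,0]}]'
python3 -m inch '[{"fingers":-1,"delta_pos":[-0.1,0,0],"twist":[9,0,0]},{"fingers":-1,"delta_pos":[-0.1,0,0],"twist":[9,0,0]},{"fingers":-1,"delta_pos":[0,0,0],"twist":[10,0,0]}]'
python3 - <<'E'
from h import *
need(.473,.0245,.0665,80)
f=grab("side","side5");crop(f,150,120,310,280,4,"side5c")
E
```

```text
time: 5.7
tool_pos: [0.4728, 0.0238, 0.0742]
tool_rot: [0.54, -0.455, 0.541, 0.456]
contact_force: [3.3, 1.1, -10.5]
gripper_width: 0.153
time: 6.08
tool_pos: [0.473, 0.0237, 0.0767]
tool_rot: [0.414, -0.573, 0.414, 0.574]
contact_force: [2.0, 1.6, -6.6]
gripper_width: 0.149
time: 6.45
tool_pos: [0.4728, 0.0235, 0.0783]
tool_rot: [0.538, -0.458, 0.539, 0.458]
contact_force: [3.1, 0.6, -10.5]
gripper_width: 0.151
time: 6.82
tool_pos: [0.4729, 0.0236, 0.0806]
tool_rot: [0.633, -0.314, 0.634, 0.314]
contact_force: [1.5, 0.6, -6.8]
gripper_width: 0.151
t 6.83 tcp [0.4729 0.0236 0.0806] tilt x [-0.001 -0.    -1.   ] zang 52.75 need cm [1.41 0.05 0.08] twist x -27.25 F [ 1.5  0.6 -6.8] T [ 0.24 -0.5   0.29] w 0.151 j [-0.11 -0.17  2.09 -0.    1.22 -1.03]
```

View pics/side5c.png

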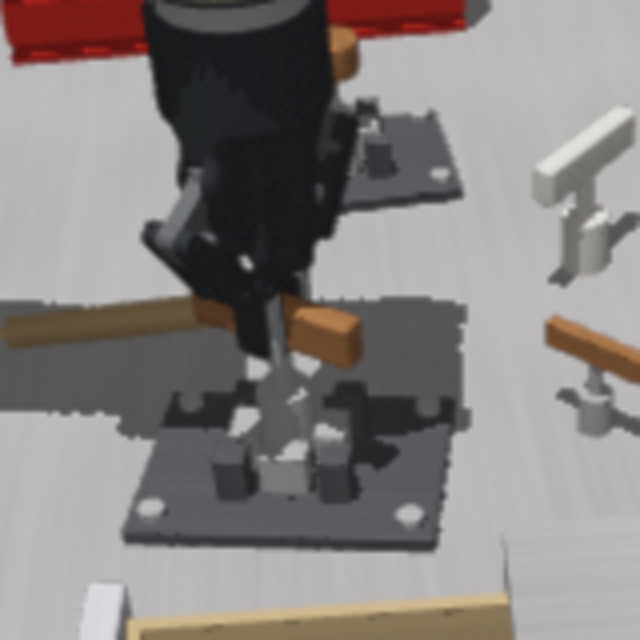

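The bar is up 12.7 mm and the stand is still down.

```bash
python3 -m inch '[{"fingers":-1,"delta_pos":[0,0,0],"twist":[-9,0,0]},{"fingers":-1,"delta_pos":[-0.1,0,0],"twist":[-9,0,0]},{"fingers":-1,"delta_pos":[-0.1,0,0],"twist":[-9,0,0]}]'
python3 -m inch '[{"fingers":-1,"delta_pos":[-0.1,0,0],"twist":[-9,0,0]},{"fingers":-1,"delta_pos":[-0.1,0,0],"twist":[-9,0,0]},{"fingers":-1,"delta_pos":[0,0,0],"twist":[-10,0,0]}]'
python3 -m inch '[{"fingers":-1,"delta_pos":[0,0,0],"twist":[9,0,0]},{"fingers":-1,"delta_pos":[-0.1,0,0],"twist":[9,0,0]},{"fingers":-1,"delta_pos":[-0.1,0,0],"twist":[9,0,0]}]'
python3 -m inch '[{"fingers":-1,"delta_pos":[-0.1,0,0],"twist":[9,0,0]},{"fingers":-1,"delta_pos":[-0.1,0,0],"twist":[9,0,0]},{"fingers":-1,"delta_pos":[0,0,0],"twist":[10,0,0]}]'
python3 -m inch '[{"fingers":-1,"delta_pos":[0,0,0],"twist":[-9,0,0]},{"fingers":-1,"delta_pos":[-0.1,0,0],"twist":[-9,0,0]},{"fingers":-1,"delta_pos":[-0.1,0,0],"twist":[-9,0,0]}]'
python3 -m inch '[{"fingers":-1,"delta_pos":[-0.1,0,0],"twist":[-9,0,0]},{"fingers":-1,"delta_pos":[-0.1,0,0],"twist":[-9,0,0]},{"fingers":-1,"delta_pos":[0,0,0],"twist":[-10,0,0]}]'
python3 - <<'E'
from h import *
need(.473,.0245,.0665,80)
f=grab("side","side6");crop(f,150,120,310,280,4,"side6c")
E
```

```text
time: 7.25
tool_pos: [0.4728, 0.0237, 0.0823]
tool_rot: [0.54, -0.456, 0.54, 0.457]
contact_force: [3.4, 1.1, -10.7]
gripper_width: 0.155
time: 7.62
tool_pos: [0.4731, 0.0236, 0.0847]
tool_rot: [0.413, -0.573, 0.414, 0.574]
contact_force: [2.5, 0.8, -6.9]
gripper_width: 0.156
time: 8.0
tool_pos: [0.4729, 0.0236, 0.0863]
tool_rot: [0.538, -0.458, 0.539, 0.459]
contact_force: [4.7, 0.4, -10.2]
gripper_width: 0.154
time: 8.38
tool_pos: [0.4731, 0.0237, 0.0886]
tool_rot: [0.633, -0.315, 0.633, 0.315]
contact_force: [2.8, 1.6, -7.4]
gripper_width: 0.152
time: 8.75
tool_pos: [0.4731, 0.0238, 0.0903]
tool_rot: [0.54, -0.456, 0.54, 0.457]
contact_force: [4.5, 1.4, -10.8]
gripper_width: 0.15
time: 9.12
tool_pos: [0.4734, 0.0232, 0.094]
tool_rot: [0.413, -0.574, 0.414, 0.574]
contact_force: [0.4, 0.2, -2.5]
gripper_width: 0.15
t 9.12 tcp [0.4734 0.0232 0.094 ] tilt x [-0.001 -0.001 -1.   ] zang 108.47 need cm [ 2.75 -0.    0.14] twist x 28.47 F [ 0.4  0.2 -2.5] T [ 0.03 -0.01 -0.01] w 0.15 j [-0.11 -0.19  2.08 -0.    1.25 -2.  ]
```

View pics/side6c.png

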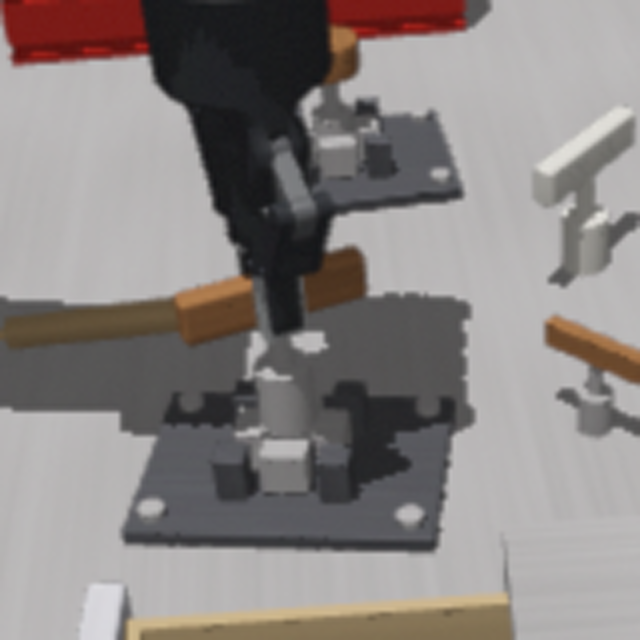

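It's free: the wrist carries 2.5 N, which is the punch's weight, and the stand is still down. Lifting straight up.

```bash
python3 -m inch '[{"fingers":-1,"delta_pos":[-1,0,0],"twist":[0,0,0]},{"fingers":-1,"delta_pos":[-3,0,0],"twist":[0,0,0]},{"fingers":-1,"delta_pos":[-4,0,0],"twist":[7,0,0]},{"fingers":-1,"delta_pos":[-2,0,0],"twist":[7.5,0,0]},{"fingers":-1,"delta_pos":[0,0,0],"twist":[7,0,0]}]'
python3 - <<'E'
from h import *
f=grab("top","top7")
f=grab("side","side7")
need(.475,-.25,.19,87)
P=cloud(f)
# drawer floor edges, side cam: floor points
m=(abs(P[...,2]-.022)<.004)&(P[...,0]>.39)&(P[...,0]<.6)&(P[...,1]<-.13)&(P[...,1]>-.37)
q=P[m];print(len(q),q.min(0),q.max(0),cv2.minAreaRect((q[:,:2]*1000).astype(np.float32)))
P=cloud(load("top7"))
for y in(-.18,-.22,-.26,-.3,-.33):
    for z0,nm in((.022,"floor"),(.1,"cab")):
        m=(abs(P[...,2]-z0)<.004)&(abs(P[...,1]-y)<.004)&(P[...,0]>.36)
        print(nm,y,P[m][:,0].min().round(3),P[m][:,0].max().round(3))
E
```

```text
time: 9.8
tool_pos: [0.4751, 0.0233, 0.1973]
tool_rot: [0.518, -0.484, 0.515, 0.481]
contact_force: [0.2, 0.6, -2.9]
gripper_width: 0.154
t 9.9 tcp [0.4739 0.0234 0.1949] tilt x [ 0.002 -0.001 -1.   ] zang 86.38 need cm [  0.51  -1.84 -27.28] twist x -0.62 F [ 0.7  0.2 -1.9] T [0.01 0.01 0.01] w 0.156 j [-0.11 -0.3   1.99 -0.    1.44 -1.61]
10377 [ 0.40623523 -0.32585654  0.01803563] [ 0.56040923 -0.14836367  0.02598946] ((483.49371337890625, -237.08819580078125), (171.0847625732422, 144.77964782714844), 86.19535064697266)
floor -0.18 0.413 0.556
cab -0.18 0.554 0.799
floor -0.22 0.411 0.554
cab -0.22 0.552 0.795
floor -0.26 0.409 0.551
cab -0.26 0.55 0.793
floor -0.3 0.405 0.549
cab -0.3 0.545 0.791
floor -0.33 0.405 0.547
cab -0.33 0.543 0.787
```

View pics/side7.png

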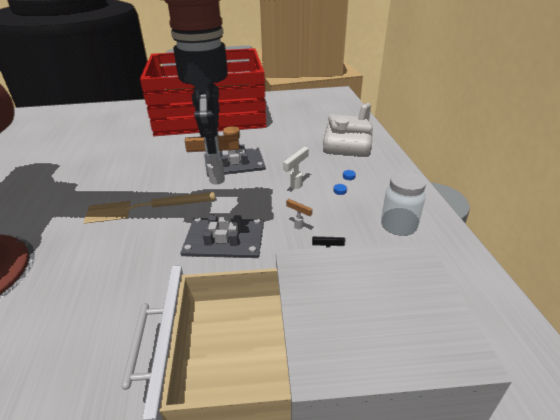

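The side view shows the punch clear at (215,165) and the stand down in its old place at (225,237). The target in the drawer is the middle of the open part, at (0.479, -0.248), with the bar along the drawer's x at -3.5°.

```bash
python3 -m inch '[{"fingers":-1,"delta_pos":[0,-0.3,-4],"twist":[0,0,0]},{"fingers":-1,"delta_pos":[0,-0.4,-5],"twist":[0,0,0]},{"fingers":-1,"delta_pos":[0,-0.4,-5],"twist":[0,0,0]},{"fingers":-1,"delta_pos":[0,-0.4,-5],"twist":[0,0,0]},{"fingers":-1,"delta_pos":[0,-0.4,-4],"twist":[0,0,0]}]'
python3 -m inch '[{"fingers":-1,"delta_pos":[0,-0.3,-3],"twist":[0,0,0]},{"fingers":-1,"delta_pos":[0,0,-1],"twist":[0,0,0]},{"fingers":-1,"delta_pos":[0,0,0],"twist":[0,0,0]},{"fingers":-1,"delta_pos":[0,0,0],"twist":[0,0,0]}]'
python3 - <<'E'
from h import *
need(.479,-.248,.081,86.5)
f=grab("side","side8")
P=cloud(f);hsv=cv2.cvtColor(f["pixels"],cv2.COLOR_BGR2HSV)
m=(P[...,2]>.11)&(P[...,2]<.3)&(abs(P[...,0]-.479)<.06)&(abs(P[...,1]+.248)<.06)&(f["range_z"]>0)
q=P[m];print(q[:,2].min(),np.percentile(q,[.5,5],0));
E
```

```text
time: 10.52
tool_pos: [0.4775, -0.209, 0.1934]
tool_rot: [0.515, -0.484, 0.515, 0.484]
contact_force: [0.7, 0.6, -2.5]
gripper_width: 0.153
time: 11.02
tool_pos: [0.4785, -0.2462, 0.1932]
tool_rot: [0.515, -0.484, 0.515, 0.485]
contact_force: [-0.0, 0.6, -2.3]
gripper_width: 0.153
t 11.03 tcp [ 0.4785 -0.2462  0.1932] tilt x [-0.     0.001 -1.   ] zang 86.49 need cm [11.22 -0.06 -0.18] twist x -0.01 F [-0.   0.6 -2.3] T [0.02 0.01 0.02] w 0.153 j [-0.61 -0.13  1.85  0.    1.42 -2.12]
0.13481272377038506 [[ 0.43617051 -0.30767909  0.1375099 ]
 [ 0.44503835 -0.30449186  0.15115267]]
```

View pics/side8.png

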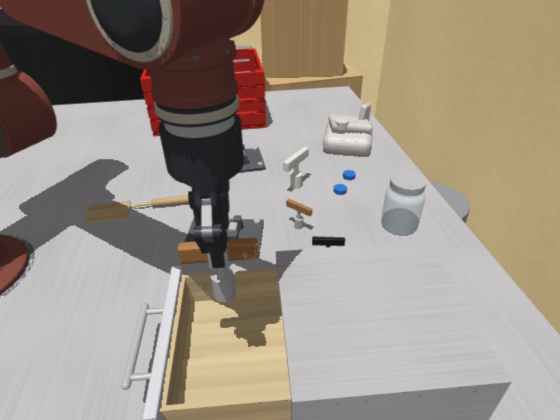

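The punch hangs level over the drawer's open part, with the foot at about (224,300). The foot measures z≈0.134, which makes it 59 mm below the TCP. It should therefore touch the floor at TCP≈0.081. Lowering, with the last part slow.

```bash
python3 -m inch '[{"fingers":-1,"delta_pos":[3,0,-0.2],"twist":[0,0,0]},{"fingers":-1,"delta_pos":[3,0,0],"twist":[0,0,0]},{"fingers":-1,"delta_pos":[3,0,0],"twist":[0,0,0]},{"fingers":-1,"delta_pos":[1.2,0,0],"twist":[0,0,0]},{"fingers":-1,"delta_pos":[0,0,0],"twist":[0,0,0]}]'
python3 -m inch '[{"fingers":-1,"delta_pos":[0.3,0,0],"twist":[0,0,0]},{"fingers":-1,"delta_pos":[0.2,0,0],"twist":[0,0,0]},{"fingers":-1,"delta_pos":[0.2,0,0],"twist":[0,0,0]},{"fingers":-1,"delta_pos":[0,0,0],"twist":[0,0,0]}]'
python3 -m inch '[{"fingers":-1,"delta_pos":[0.1,0,0],"twist":[0,0,0]},{"fingers":-1,"delta_pos":[0,0,0],"twist":[0,0,0]}]'
```

```text
time: 11.7
tool_pos: [0.4782, -0.2485, 0.0908]
tool_rot: [0.515, -0.484, 0.515, 0.485]
contact_force: [-0.4, -0.1, -2.5]
gripper_width: 0.152
time: 12.2
tool_pos: [0.4784, -0.2493, 0.0843]
tool_rot: [0.515, -0.484, 0.515, 0.484]
contact_force: [0.8, 0.3, -2.2]
gripper_width: 0.156
time: 12.45
tool_pos: [0.4784, -0.2492, 0.0832]
tool_rot: [0.515, -0.484, 0.515, 0.484]
contact_force: [-0.3, 0.6, -1.5]
gripper_width: 0.155
```

```bash
python3 -m inch '[{"fingers":-1,"delta_pos":[0.1,0,0],"twist":[0,0,0]},{"fingers":-1,"delta_pos":[0,0,0],"twist":[0,0,0]}]'
python3 -m inch '[{"fingers":-1,"delta_pos":[0.1,0,0],"twist":[0,0,0]},{"fingers":-1,"delta_pos":[0,0,0],"twist":[0,0,0]}]'
python3 - <<'E'
from h import *
need(.479,-.248,.081,86.5)
f=grab("side","side9");crop(f,140,190,300,350,4,"side9c")
E
```

```text
time: 12.7
tool_pos: [0.4784, -0.2492, 0.0822]
tool_rot: [0.515, -0.484, 0.515, 0.484]
contact_force: [-0.2, -0.1, -2.2]
gripper_width: 0.153
time: 12.95
tool_pos: [0.4784, -0.2492, 0.0812]
tool_rot: [0.515, -0.484, 0.515, 0.484]
contact_force: [-0.8, 0.2, -2.2]
gripper_width: 0.154
t 12.95 tcp [ 0.4784 -0.2492  0.0812] tilt x [-0.  0. -1.] zang 86.41 need cm [ 0.02 -0.05  0.12] twist x -0.09 F [-0.8  0.2 -2.2] T [ 0.03  0.02 -0.03] w 0.154 j [-0.62 -0.01  1.94  0.    1.21 -2.13]
```

View pics/side9c.png

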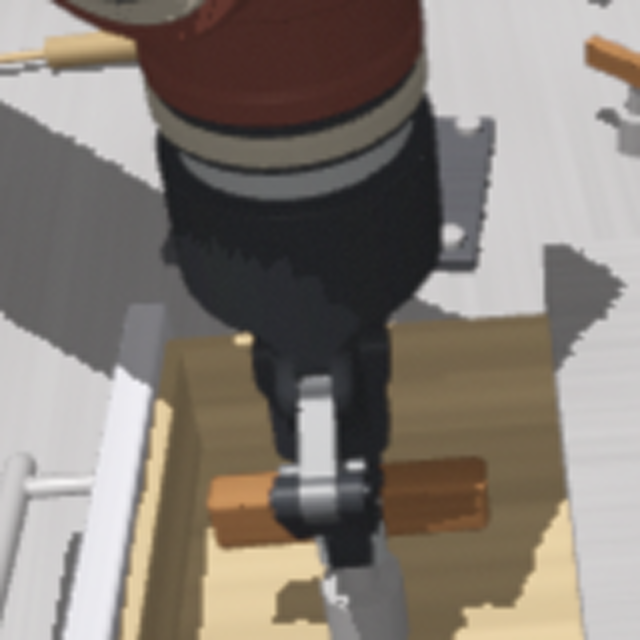

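```bash
python3 -m inch '[{"fingers":-1,"delta_pos":[0.05,0,0],"twist":[0,0,0]},{"fingers":-1,"delta_pos":[0.05,0,0],"twist":[0,0,0]},{"fingers":-1,"delta_pos":[0,0,0],"twist":[0,0,0]}]'
python3 -m inch '[{"fingers":-1,"delta_pos":[0.05,0,0],"twist":[0,0,0]},{"fingers":-1,"delta_pos":[0.05,0,0],"twist":[0,0,0]},{"fingers":-1,"delta_pos":[0,0,0],"twist":[0,0,0]}]'
```

```text
time: 13.38
tool_pos: [0.4784, -0.2492, 0.0802]
tool_rot: [0.515, -0.484, 0.515, 0.484]
contact_force: [0.4, -0.5, -1.6]
gripper_width: 0.154
time: 13.75
tool_pos: [0.4787, -0.2494, 0.0799]
tool_rot: [0.515, -0.484, 0.515, 0.484]
contact_force: [-1.0, 1.1, 2.6]
gripper_width: 0.156
```

The foot is on the floor: the force went from -2.2 to +2.6 N. Opening partly first.

```bash
python3 -m inch '[{"fingers":-0.5,"delta_pos":[0,0,0],"twist":[0,0,0]},{"fingers":-0.2,"delta_pos":[0,0,0],"twist":[0,0,0]},{"fingers":0,"delta_pos":[0,0,0],"twist":[0,0,0]},{"fingers":0,"delta_pos":[0,0,0],"twist":[0,0,0]}]'
python3 - <<'E'
from h import *
need(.479,-.248,.081,86.5)
f=grab("side","side10");crop(f,140,190,300,350,4,"side10c")
E
```

```text
time: 14.25
tool_pos: [0.4785, -0.2493, 0.0793]
tool_rot: [0.515, -0.484, 0.515, 0.484]
contact_force: [-0.1, -0.2, -0.2]
gripper_width: 0.498
t 14.25 tcp [ 0.4785 -0.2493  0.0793] tilt x [-0. -0. -1.] zang 86.41 need cm [-0.17 -0.04  0.13] twist x -0.09 F [-0.1 -0.2 -0.2] T [ 0.04 -0.    0.01] w 0.498 j [-0.62 -0.    1.94 -0.    1.21 -2.13]
```

View pics/side10c.png

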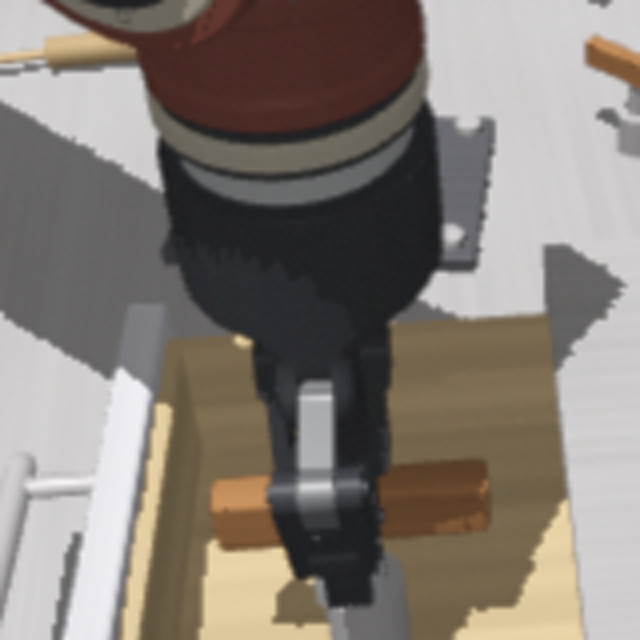

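It stands upright and is released. Retreating straight up.

```bash
python3 -m inch '[{"fingers":0,"delta_pos":[-1,0,0],"twist":[0,0,0]},{"fingers":0,"delta_pos":[-2,0,0],"twist":[0,0,0]},{"fingers":0,"delta_pos":[-4,0,0],"twist":[0,0,0]},{"fingers":0,"delta_pos":[-5,0,0],"twist":[0,0,0]},{"fingers":0,"delta_pos":[-5,0,0],"twist":[0,0,0]}]'
python3 -m inch '[{"fingers":0,"delta_pos":[-3,0,0],"twist":[0,0,0]},{"fingers":0,"delta_pos":[0,0,0],"twist":[0,0,0]},{"fingers":0,"delta_pos":[0,0,0],"twist":[0,0,0]}]'
python3 - <<'E'
from h import *
need(.479,-.248,.081,86.5)
f=grab("side","side11")
P=cloud(f);hsv=cv2.cvtColor(f["pixels"],cv2.COLOR_BGR2HSV)
g=grab("wrist","wrist11")
P=cloud(g);m=(P[...,2]>.085)&(P[...,2]<.125)&(abs(P[...,0]-.478)<.06)&(abs(P[...,1]+.249)<.03)
q=P[m];print(len(q),q.mean(0),np.percentile(q[:,2],[2,98]),cv2.minAreaRect((q[:,:2]*1000).astype(np.float32)))
cv2.imwrite("pics/last.png",cv2.resize(np.hstack([f["pixels"],g["pixels"]]),(800,300)))
E
```

```text
time: 14.92
tool_pos: [0.4785, -0.2493, 0.2528]
tool_rot: [0.516, -0.485, 0.515, 0.483]
contact_force: [-0.1, -0.7, 0.2]
gripper_width: 0.5
time: 15.3
tool_pos: [0.4781, -0.249, 0.2789]
tool_rot: [0.515, -0.484, 0.515, 0.484]
contact_force: [-0.7, 0.2, 0.7]
gripper_width: 0.502
t 15.3 tcp [ 0.4781 -0.249   0.2789] tilt x [-0.001  0.    -1.   ] zang 86.41 need cm [19.79 -0.09  0.1 ] twist x -0.09 F [-0.7  0.2  0.7] T [ 0.02  0.02 -0.05] w 0.502 j [-0.62 -0.18  1.75 -0.    1.57 -2.13]
1382 [ 0.47588467 -0.24892743  0.10759886] [0.10412063 0.10960316] ((478.0853576660156, -248.92184448242188), (13.889244079589844, 89.31049346923828), 86.20563507080078)
```

View pics/last.png

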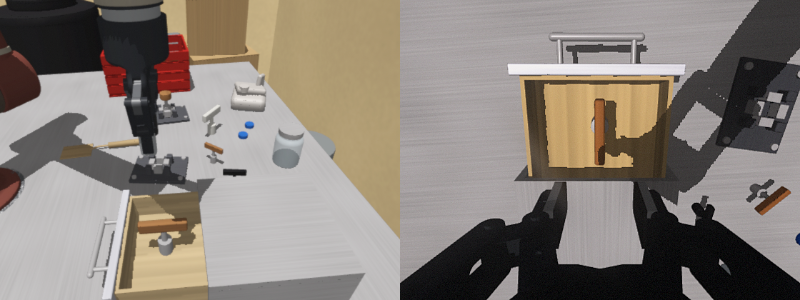

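The punch stands upright in the drawer, with its bar top level at z≈0.108 (0.022 + 0.074 + 0.012, as expected). The stand is empty in its place and the gripper is clear. Handing in.

```bash
python3 -c "
from plant import manip
print(manip.job_done())"
```

```text
the job is handed in; nothing more can be done
None
```

The T-bar punch is out of its stand and standing upright in the half-open drawer. I handed the job in at about 15 s of robot time; no verdict is reported.

- **Freeing it:** I gripped the middle of the T-bar and twisted it about 28° anticlockwise first, then about 27° clockwise past the start. I kept alternating for seven swings, rising about 4 mm on most of them. The pull stayed at about 11 N or less in every reading, and the stand stayed down in every picture.
- **Setting down:** I lowered the punch until the wrist force showed the foot touching the drawer floor, then opened the gripper and backed straight up.
- **Last checks:**
  - The bar's centre is at (0.478, -0.249) m, in the middle of the open part of the drawer.
  - The bar is level, with its top at z≈0.108 m as expected.
  - The stand is empty and in its old place.
  - The gripper is about 17 cm clear, and the wrist force reads about zero.
- **Disagreements:**
  - The first swing raised the punch only 0.6 mm for 3 mm commanded, because the arm gives slightly under load.
  - The floor contact came about 1 mm lower than I had worked out.
  - The top and side cameras differed by about 3 mm on where the bar was; the wrist camera agreed with the top one.

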